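# Load the sample plate under the spring clip

### The arm

A 6-joint arm with a two-finger parallel gripper is mounted at the origin on a cart in front of the work surface, level with it; the furniture and walls round the work are solid. World frame = base frame: x ahead of the robot, y to its left, z up, the work surface at z = 0. Lengths are in m, angles in rad, forces in N, time in s.
With the tool pointing down it reaches from about 0.35 to 0.775 m from the base axis. Payload 5.5 kg.
Tool frame: the origin (TCP) lies at the very end of the fingers, on their centre line; the grasp point (between the pads) lies 19 mm behind it; x points along the fingers, y is the direction in which the jaws open and shut, and the axes are right-handed (so a half turn about x gives the same grasp; the last joint's range is limited). The gripper opens to 85 mm and grips with 20 to 120 N. Pads are 22 mm wide; open, the fingers measure 114 mm over their backs; the gripper's body (76 mm by 85 mm) begins 54 mm behind the grasp point. The pads swing forward as they close: fully open they stand 13 mm farther back than shut.
Start: joints at [-1.327, 0.313, 0.046, 1.304, 0, 1.431], TCP at [0.215, -0.533, 0.231] pointing down, gripper open.
Joint ranges: [-2.76, 2.76], [-0.86, 1.69], [-1.03, 1.26], [-2.2, 2.34], [-1.47, 1.5], [-3.14, 3.14]. Speed limits (rad/s): [2.57, 2.57, 3.14, 3.14, 3.14, 3.14].

### API

Orientations are given as a unit quaternion [w, x, y, z].
In Python, from workcell import env gives the robot as it stands.
- The arm moves only by the tool servo_tool, never from a script. Its argument "increments" is a list of rows, each an object with "offset": the shift along the tool's x, y, z in cm, a list of three; "yaw": the turn about the tool's x in degrees. In form: [{"offset": [x, y, z], "yaw": yaw}, ...]. A call has exactly 8 rows; each row is the pose to reach, as a shift and turn from the pose commanded when the call began, along the tool's axes at that moment; what a row does not reach only later rows make up. A row lasts 1/10 s, in which the tool goes at most 50 mm and 8.59 degrees, less where a joint would pass 70% of its speed; a pose out of reach is approached as far as the arm can. A call with a gripper value outside its range is refused whole. "claw" is the opening, from 0 (shut) to 1 (fully open), set as the call begins (left out, the last holds). The fingers move at their own pace and stop on an object; "force" is the grip in N (left out, the last holds). Time passes only in rows, so rows that repeat a pose let the fingers close, or fill a call up. It gives the time, the measured TCP pose, the force and the opening at its end, in the units of the state.
- env.get_state(): the state, without advancing time (a new reading comes with each control period).
- env.read_camera(name): name is "scene" or "top"; returns (picture, depth): 420x560x3 uint8, red, green, blue; 420x560 float32, m along the optical axis (not along the pixel's ray), 0 where there is no reading.
- env.camera_model(name): a dict with "vertical_fov" (degrees; the focal length in pixels is half the picture's height over the tangent of half this angle, whatever the lens; pixels are square), "cx", "cy" (the principal point, pixels), "D" ([k1, k2, p1, p2, k3] as OpenCV has them; the pictures are not rectified), "world_from_camera" (4x4, takes a point from camera to world coordinates). Camera axes: x right, y up, looking along -z (the intrinsics and any distortion apply to the point x, -y, -z); pixel columns grow to the right and rows downward; lengths in m; the calibration is good to about 2 mm. A picture is of the moment at which its call begins. camera_model takes no time and is no camera call.
- env.hand_in(): hands the job in, once; it reports no verdict.
The state is a dict: "clock": time; "joint_pos": joint angles; "qvel": joint speeds; "tau": joint torques, N m; "tcp_pos": TCP position; "orientation": TCP orientation; "wrist_force": force on the tool from outside, world axes, zero at the start; "ft_torque": the same for the moment, N m; "finger_gap": finger opening in m.
Only numpy, scipy, OpenCV 4.12 (cv2) and the standard library are available. Lean on these libraries where they do the work, as an engineer would, in place of code of your own. Each camera call takes 0.05 s, during which the arm holds its last target.

### The job

Load the sample plate into its holder without picking it up: hold the long tail of the spring clip down with one fingertip, so that its jaw lifts, and keep it down while the other fingertip pushes the plate by its upright lip along the channel, under the jaw and fully home against the end stop. Then let go of the tail so that the clip closes on the plate, and move clear. Do not lift the plate, and leave the sanding block, awl, beeswax and buckle around the holder where they lie.

Things in the scene. Friction and masses are not known exactly. Their poses are not given: they have to be found in the camera images.
- holder: Low grey block fixed to the bench, 185 x 82 mm (x -100 to +85, y -36 to +46 mm). Origin at bench level; x runs along the channel to the end stop, +y is the clip tail's side. Channel: floor 16 mm above the bench, 58 mm wide, centred on y = 0, side walls 5 mm high. End stop: bar 12 mm high above the floor, face at x = 65 mm. Hinge cheeks at both ends at y = 34 to 43 mm, 31 mm above the bench.
- clip (a joint): Steel spring clip, a rocker hinged along the holder's x at y = 38 mm, 24 mm above the bench. 0 = released, 0.40 = tail fully down (limit), about 0.17 = closed on the plate. It springs back. Pressing mid-tail takes about 2 N at first, 5 N fully down. Tail on the +y side, jaw on the -y side; pressing the tail down lifts the jaw.
- tail (a point): Point on the upper face of the clip's tail, mid-length, 26 mm out from the hinge; moves with it. Tail: smooth plate, holder x = -90 to +26 mm, from the hinge out to y = 80 mm. Released it slopes up outwards, outer edge about 42 mm above the bench; fully down it is level, upper face 25.5 mm above the bench (rolled outer edge 1 mm higher). A finger may slide along it while pressing.
- plate: Loose aluminium plate, 60 (x) x 56 (y) x 6 mm, about 80 g, a brown leather swatch riveted on top. It lies flat in the channel, axes along the holder's, 1 mm play each side; starts 40 to 65 mm short of the stop, before the jaw. Origin: centre of its underside; x points to the stop. At its rear edge (x = -30 mm) stands an upright lip 3 mm thick, 40 mm wide, top 20 mm above the underside.
- lip (a point): Centre of the rear face of the plate's lip (the face to push), 14 mm above the plate's underside.
- plate_home (a point): Point of the holder, on the channel floor, where the plate's origin lies when the plate touches the end stop.
- sanding_block: Wooden sanding block, 35 x 86 x 27 mm, on the bench beside the holder (its -y side). Origin at the centre of its underside. Leave it alone.
- awl: Awl with a brown handle, 26 x 138 x 19 mm, on the bench beside the clip's tail. Origin under its middle. Leave it alone.
- beeswax: Yellow block of beeswax, 38 x 55 x 22 mm, on the bench beyond the end stop. Origin at the centre of its underside. Leave it alone.
- buckle: Cream buckle, 43 x 54 x 10 mm, on the bench beyond the end stop. Origin at the centre of its underside. Leave it alone.
- jaw (a point): Lower edge of the tip of the clip's jaw, mid-length; moves with it. The jaw spans holder x = 35 to 55 mm and reaches over the channel in to y = 12 mm. Released, it bars the channel about 2 mm above its floor; with the tail fully down it stands 12 mm above the floor.
Mind the look-alikes: they are no part of the job. There is more than one size of the plate; the one meant has the size given above.

How it is judged:
By the outcome, as a careful person would: the job done as asked, in the order asked, and still so for the second after the job is handed in, with the robot touching nothing.
It also fails if it takes over 40 s, if anything falls off the work surface, if the arm or the gripper's body presses on something with over 40 N, if the wrist force passes 120 N, or if a joint passes its speed limit or range.

## Working session

There is one attempt and no reset: what is moved stays moved. The work goes in short steps, Python scripts to look and compute and a tool call to move; the robot and the scene stay as the last step left them, time stands still between calls to the robot, and variables do not carry over. Pictures are saved under pics/ and viewed, and the job is handed in when it is done.

Besides the shell and the picture viewer there is one more tool, called after "Call:" by a JSON object that holds its "op" and its "data", one argument or row to a line. servo_tool: Moves the arm, as the interface text tells. Its arguments: {"type":"object","properties":{"increments":{"type":"array","items":{"type":"object","properties":{"offset":{"type":"array","items":{"type":"number"}},"yaw":{"type":"number"}}}},"claw":{"type":"number"},"force":{"type":"number"}},"required":["increments"]}

```bash
mkdir -p pics; cat > h.py <<'E'
import numpy as np,cv2,pickle
from workcell import env
def grab(tag):
    for n in ("scene","top"):
        p,d=env.read_camera(n); cv2.imwrite(f"pics/{tag}_{n}.png",p[:,:,::-1]); np.save(f"pics/{tag}_{n}.npy",d)
def K(n):
    m=env.camera_model(n); f=210/np.tan(np.radians(m["vertical_fov"])/2)
    return m,np.array([[f,0,m["cx"]],[0,f,m["cy"]],[0,0,1.]]),np.array(m["D"],float),np.array(m["world_from_camera"])
def pix2w(n,uv,d):
    m,k,D,T=K(n); uv=np.array(uv,float).reshape(-1,1,2)
    q=cv2.undistortPoints(uv,k,D).reshape(-1,2); d=np.array(d,float).reshape(-1)
    c=np.c_[q[:,0]*d,-q[:,1]*d,-d,np.ones(len(d))]
    return (c@T.T)[:,:3]
def pixplane(n,uv,z):
    a=pix2w(n,uv,np.ones(len(uv)));T=K(n)[3];o=T[:3,3]
    r=a-o; return o+r*((z-o[2])/r[:,2])[:,None]
def w2pix(n,P):
    m,k,D,T=K(n); P=np.array(P,float).reshape(-1,3)
    c=np.c_[P,np.ones(len(P))]@np.linalg.inv(T).T
    c=c[:,:3]*[1,-1,-1]
    return cv2.projectPoints(c,np.zeros(3),np.zeros(3),k,D)[0].reshape(-1,2)
def cloud(n,tag):
    d=np.load(f"pics/{tag}_{n}.npy"); v,u=np.mgrid[0:420,0:560]
    P=pix2w(n,np.c_[u.ravel(),v.ravel()],d.ravel()).reshape(420,560,3); P[d==0]=np.nan; return P
E
python3 - <<'E'
from h import *
grab("a")
s=env.get_state()
for k,v in s.items(): print(k,np.round(v,4))
for n in("scene","top"): m=env.camera_model(n);print(n,m["vertical_fov"],m["cx"],m["cy"],m["D"],np.round(m["world_from_camera"],3).tolist())
E
```

```text
clock 0.1
joint_pos [-1.3266  0.3139  0.0451  1.3036 -0.      1.4312]
qvel [-0.0014 -0.0015  0.003   0.0001  0.0008 -0.0024]
tau [ 1.80000e-03 -4.81725e+01  2.99244e+01  1.28000e-02 -2.00000e-04
 -0.00000e+00]
tcp_pos [ 0.2152 -0.5328  0.2305]
orientation [-0.1343 -0.6941 -0.1354  0.6942]
wrist_force [ 0.1646 -0.1055 -0.1936]
ft_torque [-0.0097  0.0201  0.0217]
finger_gap 0.0854
scene 45.97296926023196 282.28328601408293 198.739779974199 [-0.13891008  0.          0.          0.          0.        ] [[-0.681, 0.323, -0.657, 0.026], [-0.732, -0.321, 0.601, 0.682], [-0.017, 0.89, 0.456, 0.46], [0.0, 0.0, 0.0, 1.0]]
top 49.94107441985572 278.05055170879336 206.8169120427465 [0.04449112 0.         0.         0.         0.        ] [[-0.011, 0.996, -0.094, 0.508], [-1.0, -0.011, -0.005, 0.159], [-0.006, 0.094, 0.996, 0.944], [0.0, 0.0, 0.0, 1.0]]
```

View pics/a_scene.png

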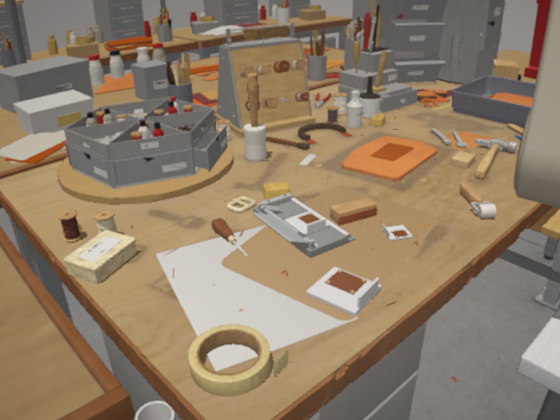

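View pics/a_top.png

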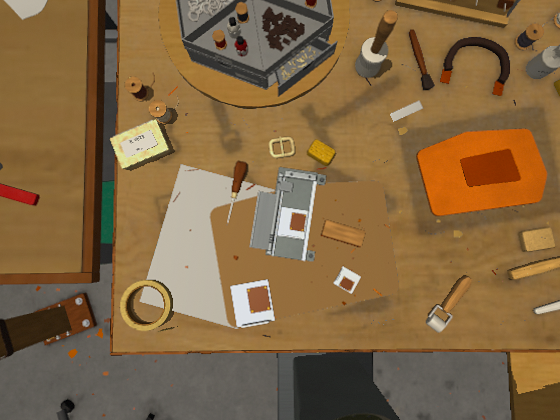

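Three plate candidates appear in the top view: (293,222) in the holder channel, a larger one at (252,302) and a smaller one at (347,279). The one in the channel fits the description. I'll check with an enlarged crop and the depth sizes.

```bash
python3 - <<'E'
from h import *
i=cv2.imread("pics/a_top.png")[150:280,220:380]; cv2.imwrite("pics/a_c.png",cv2.resize(i,None,fx=5,fy=4.6,interpolation=cv2.INTER_CUBIC)) if 0 else cv2.imwrite("pics/a_c.png",cv2.resize(i,None,fx=4.5,fy=4.5,interpolation=cv2.INTER_CUBIC))
i=cv2.imread("pics/a_scene.png")[175:265,220:380]; cv2.imwrite("pics/a_cs.png",cv2.resize(i,None,fx=5,fy=5,interpolation=cv2.INTER_CUBIC))
P=cloud("top","a")
for v in range(160,275,6): print(v,[int(round(1000*z)) if z==z else -1 for z in P[v,230:350:4,2]])
E
```

```text
160 [3, 1, 14, 0, 0, 3, -1, -2, 1, 0, 2, 4, -1, -1, 2, 0, 1, -2, 1, -4, 2, -2, 7, 21, 24, 20, -2, 3, 2, -2]
166 [1, 1, 18, 19, 15, 1, 1, 2, 0, -1, 0, 0, -2, -1, 3, -2, 4, -1, -1, 1, 0, -1, 0, 5, 0, 1, 2, 1, -1, 4]
172 [1, 13, 20, 22, 2, 1, 0, -2, 0, -1, 0, 3, 17, 15, 28, 30, 27, 29, 16, 16, 13, 20, -1, 3, -2, -2, 1, 1, 0, -4]
178 [-1, 18, 22, 19, 0, 3, 2, 0, 1, 0, 1, 1, 18, 26, 13, 18, 15, 19, 27, 31, 28, 32, 5, 6, 0, 0, 1, 2, -1, 0]
184 [3, 18, 17, -2, 2, 3, 1, 0, 1, 4, -1, -2, 27, 33, 26, 23, 17, 14, 14, 18, 17, 22, 3, 3, -1, 3, 0, 0, -1, -3]
190 [1, 19, 18, 0, 0, -1, 0, 0, 1, 0, 1, -1, 29, 20, 27, 26, 17, 15, 20, 17, 17, 24, 0, 2, 0, -1, -1, 1, 1, 1]
196 [0, 18, 2, 3, 0, 1, 3, 42, 39, 39, 30, 28, 28, 24, 14, 19, 18, 17, 17, 15, 15, 22, -2, 0, 1, 3, -1, 1, -4, 1]
202 [2, 2, -1, -1, 3, 1, 1, 44, 40, 34, 31, 30, 25, 18, 17, 18, 17, 16, 18, 19, 17, 5, -2, 3, 1, 2, -1, 0, 2, 1]
208 [1, 1, 0, 1, 3, -1, 2, 41, 34, 35, 29, 27, 14, 20, 23, 23, 21, 14, 16, 14, 24, 1, 2, 0, 1, -3, 2, 0, -2, 0]
214 [13, -2, 0, 2, 4, 1, -1, 41, 39, 33, 30, 30, 17, 23, 20, 24, 23, 23, 22, 20, 20, 3, 1, 0, 1, 3,
[... 423 characters left out ...]
7, 17, 16, 30, 21, 21, 0, 3, -2, 2, 2, 2, 26, 27, 26, 29]
244 [-2, -1, -2, 4, 2, 45, 43, 34, 34, 28, 27, 24, 16, 17, 19, 17, 16, 17, 16, 24, 2, 1, 2, 3, 2, 1, -1, 1, 1, 1]
250 [2, -2, 3, 2, 3, 1, 2, 0, -1, 14, 25, 22, 18, 16, 18, 16, 19, 17, 17, 23, 3, 1, -1, 1, -2, 0, -2, 2, 1, -2]
256 [-1, 7, 7, 0, 3, -1, -2, 5, 1, -1, 1, -1, 14, 15, 15, 14, 17, 16, 17, 1, 8, 6, 1, -1, 2, 2, 0, 4, -2, 1]
262 [1, -1, 0, 0, 2, 0, -2, -1, -1, 0, 1, -1, 3, 0, 1, 4, 0, 1, -2, 2, 0, 1, 3, 1, 2, 1, 0, 1, 2, 0]
268 [4, -1, 1, 1, -2, -2, -2, 1, -1, 1, 5, 3, -1, 0, 3, 2, 1, -1, 0, -1, 1, 1, 2, 2, 2, 1, -3, 0, 5, 5]
274 [0, 2, 3, 1, 4, 1, -1, -1, -1, 0, 3, 1, 0, 3, 2, 1, 0, 3, 1, 0, -1, -1, -1, -1, 1, -3, 2, 7, 4, 4]
```

View pics/a_c.png

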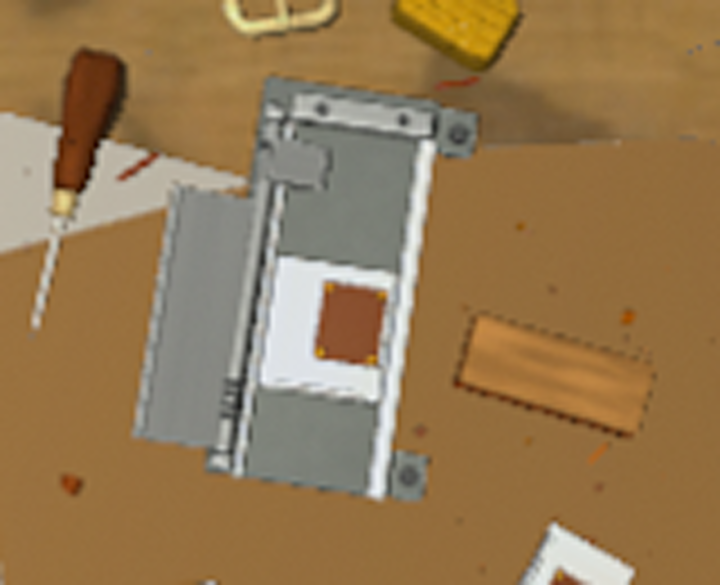

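View pics/a_cs.png

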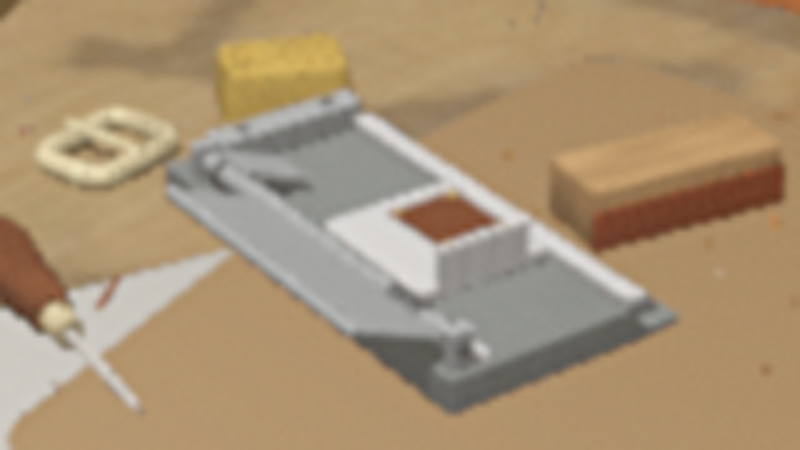

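The in-channel plate has the lip at its rear edge and matches the described size. Next I'll fit the holder pose from marked corners.

```bash
python3 - <<'E'
from h import *
i=cv2.imread("pics/a_top.png")[165:270,240:330]; cv2.imwrite("pics/a_c2.png",cv2.resize(i[:58],None,fx=8.5,fy=8.5,interpolation=cv2.INTER_CUBIC));cv2.imwrite("pics/a_c3.png",cv2.resize(i[47:],None,fx=8.5,fy=8.5,interpolation=cv2.INTER_CUBIC))
from scipy.optimize import least_squares
C=np.array([[135,437],[177,185],[368,497],[386,497],[240,475],[265,75]])/4.5+[220,150]
H=np.array([[-90,80,42],[26,80,42],[-100,-29,21],[-100,-36,21],[-100,29,21],[85,46,16.]])/1000
def tf(p,X):
    c,s=np.cos(p[2]),np.sin(p[2]); return np.c_[p[0]+c*X[:,0]-s*X[:,1],p[1]+s*X[:,0]+c*X[:,1],X[:,2]]
f=lambda p:(w2pix("top",tf(p,H))-C).ravel()
r=least_squares(f,[.45,.15,-.1],loss="soft_l1");print(r.x,np.round(f(r.x).reshape(-1,2),1).tolist())
E
```

```text
[ 0.5885039   0.12889204 -0.16132243] [[-0.7, 0.2], [-1.0, -0.9], [0.5, -0.1], [-0.1, 0.4], [0.7, 0.5], [0.5, -0.2]]
```

View pics/a_c2.png

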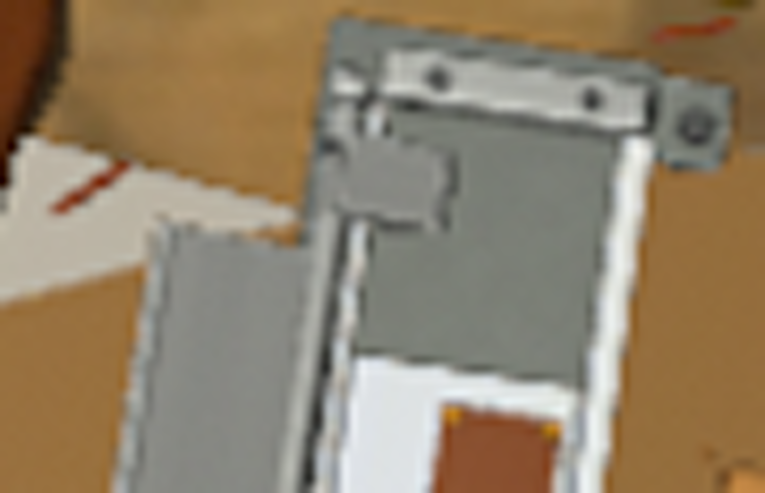

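View pics/a_c3.png

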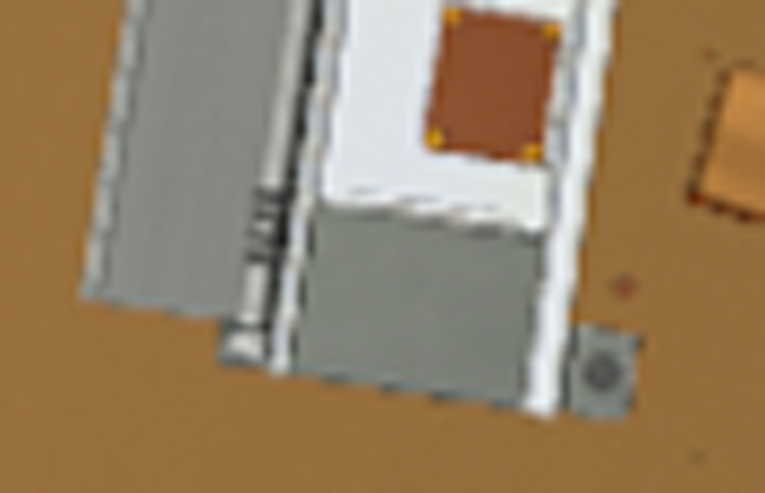

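```bash
python3 - <<'E'
from h import *
p=[0.5885,0.1289,-0.1613]
def tf(p,X):
    X=np.array(X,float)/1000
    c,s=np.cos(p[2]),np.sin(p[2]); return np.c_[p[0]+c*X[:,0]-s*X[:,1],p[1]+s*X[:,0]+c*X[:,1],X[:,2]]
def inv(p,W):
    c,s=np.cos(p[2]),np.sin(p[2]); d=W[:,:2]-p[:2]; return np.c_[c*d[:,0]+s*d[:,1],-s*d[:,0]+c*d[:,1],W[:,2]]*1000
o=np.array([240,165]);uv=np.array([[357,358],[580,385]])/8.5+o
print("front",inv(p,pixplane("top",uv,.022)).round(1))
uv=np.array([[320,205],[540,235]])/8.5+o+[0,47]
print("rear",inv(p,pixplane("top",uv,.016)).round(1))
print("liptop",inv(p,pixplane("top",uv,.036)).round(1))
L=[]
def seg(a,b): L.append((a,b))
for y in(-36,-29,29):seg((-100,y,21),(85 if y<0 else 65,y,21))
seg((-100,46,16),(85,46,16));seg((-100,-36,16),(-100,46,16));seg((85,-36,16),(85,46,16))
seg((65,-29,28),(65,29,28));seg((-90,80,42),(26,80,42))
for n,(u0,v0,w,h) in dict(top=(235,160,100,110),scene=(240,180,120,80)).items():
    k=5.4 if n=="top" else 6.5
    im=cv2.resize(cv2.imread(f"pics/a_{n}.png")[v0:v0+h,u0:u0+w],None,fx=k,fy=k,interpolation=cv2.INTER_CUBIC)
    for a,b in L:
        q=w2pix(n,tf(p,[a,b])); q=((q+.5-[u0,v0])*k).astype(int); cv2.line(im,tuple(map(int,q[0])),tuple(map(int,q[1])),(0,0,255),1)
    cv2.imwrite(f"pics/ov_{n}.png",im)
# objects
P=cloud("top","a")
Q=inv(p,P.reshape(-1,3)).reshape(420,560,3)
for nm,(a,b,c,d) in dict(awl=(158,225,222,250),block=(215,250,318,368),wax=(136,168,303,340),buckle=(134,162,264,300)).items():
    q=Q[a:b,c:d].reshape(-1,3);q=q[q[:,2]>5];print(nm,q.min(0).round(),q.max(0).round(), np.percentile(q[:,2],90))
m=(abs(Q[...,1])<28)&(Q[...,2]>28)&(abs(Q[...,0]+15)<45);print(Q[m].round(1))
E
```

```text
front [[  1.1  27.8  22. ]
 [  2.7 -26.3  22. ]]
rear [[-58.8  27.8  16. ]
 [-58.  -25.8  16. ]]
liptop [[-59.4  27.6  36. ]
 [-58.6 -24.8  36. ]]
awl [-50.  95.   5.] [ 86. 148.  24.] 20.7347740293341
block [ -54. -156.    5.] [ 11. -58.  33.] 28.336817559887105
wax [106. -72.   5.] [154.  -7.  27.] 24.322843191604537
buckle [105.  11.   5.] [154.  76.  14.] 10.652299550486513
[[ -8.4 -20.9  28.3]
 [-27.3  -5.2  28.2]
 [-53.8  19.6  33.3]
 [-56.1  21.3  35. ]
 [-55.9  19.3  37.7]
 [-55.6  17.3  38.3]
 [-55.2  15.3  34.3]
 [-55.   13.3  37.2]
 [-54.7  11.3  37.2]
 [-54.4   9.3  37.6]
 [-54.    7.3  34.5]
 [-56.7  13.   28.3]
 [-56.6  11.   35.9]
 [-56.3   9.   34.7]
 [-56.1   7.1  38.8]
 [-55.7   5.1  35.3]
 [-55.5   3.1  38.6]
 [-55.2   1.1  36.8]
 [-55.   -0.8  39.5]
 [-54.5  -2.9  35.5]
 [-54.2  -4.9  36.1]
 [-53.9  -6.8  36.3]
 [-56.8  -1.2  34. ]
 [-56.6  -3.1  37.2]
 [-56.3  -5.1  38.3]
 [-55.9  -7.1  37. ]
 [-55.6  -9.1  37.1]
 [-55.3 -11.1  35.6]
 [-55.1 -13.   38.1]
 [-54.6 -15.2  33.2]
 [-54.4 -17.1  35.8]
 [-56.8 -13.6  29.6]
 [-56.8 -15.3  39.3]
 [-56.4 -17.4  35.6]]
```

View pics/ov_top.png

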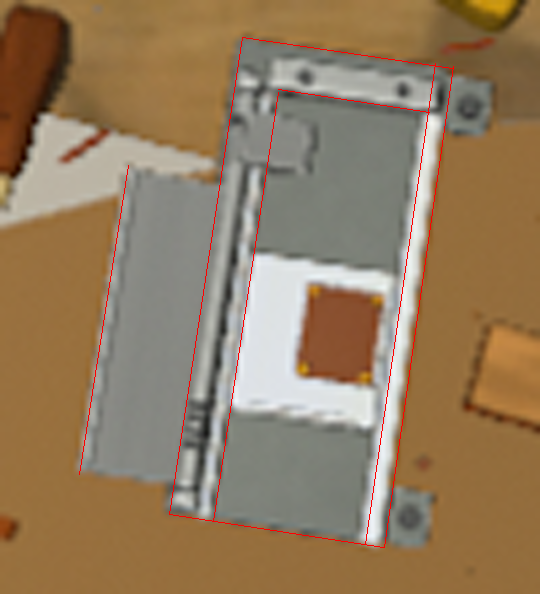

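View pics/ov_scene.png

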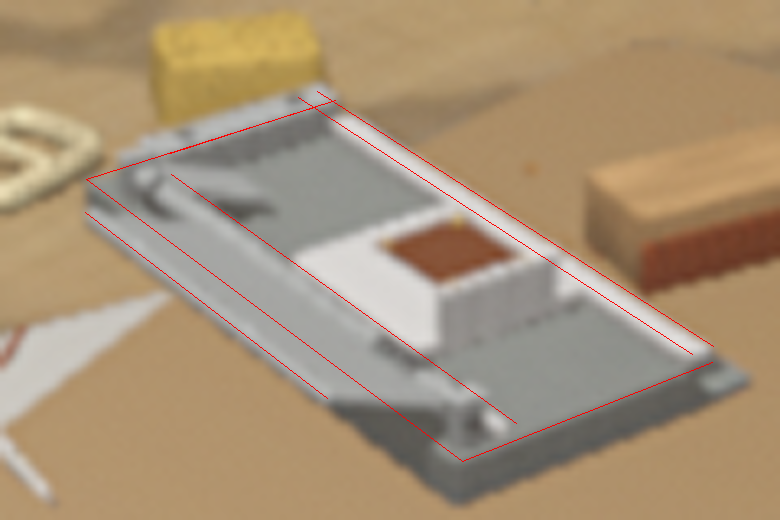

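```bash
cat >> h.py <<'E'
from scipy.spatial.transform import Rotation as R
HP=[0.5885,0.1289,-0.1630]
def hw(x,y,z):
    c,s=np.cos(HP[2]),np.sin(HP[2]); return np.array([HP[0]+(c*x-s*y)/1e3,HP[1]+(s*x+c*y)/1e3,z/1e3])
def rot(s):
    q=s["orientation"]; return R.from_quat([q[1],q[2],q[3],q[0]])
def rep(goal=None):
    s=env.get_state(); M=rot(s).as_matrix(); t=s["tcp_pos"]
    c,sn=np.cos(HP[2]),np.sin(HP[2]); d=np.array(t)-[HP[0],HP[1],0]; 
    print("t",round(s["clock"],2),"TCP in holder mm",np.round([1e3*(c*d[0]+sn*d[1]),1e3*(-sn*d[0]+c*d[1]),1e3*t[2]],1),"gap",round(s["finger_gap"]*1e3,1))
    F=np.array(s["wrist_force"]);print("force holder",np.round([c*F[0]+sn*F[1],-sn*F[0]+c*F[1],F[2]],2),"tool x,y,z axes",M.T.round(3).tolist())
    hy=np.array([-sn,c,0]); 
    for sg in(1,-1):
        l=M.T@(hy*sg); print("yaw needed deg",np.degrees(np.arctan2(l[2],l[1])).round(2))
    if goal is not None: print("offset cm",(100*M.T@(hw(*goal)-t)).round(2), "goal w",hw(*goal).round(3))
E
python3 -c "
from h import *
rep((-76,34,110))"
```

```text
t 0.1 TCP in holder mm [-261.  -713.5  230.5] gap 85.4
force holder [ 0.18 -0.08 -0.19] tool x,y,z axes [[-0.0, 0.002, -1.0], [0.374, -0.927, -0.002], [-0.927, -0.374, -0.0]]
yaw needed deg -148.67
yaw needed deg 31.33
offset cm [ 12.15 -54.21 -54.66] goal w [0.519 0.175 0.11 ]
```

Call:
{"op": "servo_tool", "data": {
  "increments": [
    {"offset":[0,-3.2,-3.2],"yaw":-8.5},
    {"offset":[0,-6.4,-6.4],"yaw":-17},
    {"offset":[0.5,-9.6,-9.6],"yaw":-25.5},
    {"offset":[0.5,-12.8,-12.8],"yaw":-34},
    {"offset":[1,-16,-16],"yaw":-42.5},
    {"offset":[1,-19.2,-19.2],"yaw":-51},
    {"offset":[1.5,-22.4,-22.4],"yaw":-59.5},
    {"offset":[2,-25.6,-25.6],"yaw":-68}
  ],
  "claw": 0.66
}}

```text
clock: 0.9
tcp_pos: [0.357, -0.1982, 0.2111]
orientation: [0.501, 0.499, 0.501, -0.499]
wrist_force: [0.2, -0.3, -1.3]
finger_gap: 0.0563
```

```bash
python3 -c "
from h import *
rep((-76,34,120)); print(env.get_state()['joint_pos'])"
```

```text
t 0.9 TCP in holder mm [-175.3 -360.3  211.1] gap 56.3
force holder [ 0.24 -0.22 -1.32] tool x,y,z axes [[0.0, -0.0, -1.0], [1.0, 0.005, 0.0], [0.005, -1.0, 0.0]]
yaw needed deg -80.35
yaw needed deg 99.65
offset cm [  9.1   16.4  -37.21] goal w [0.519 0.175 0.12 ]
[-7.03969854e-01 -1.26451689e-03 -3.80444205e-01  1.19134889e+00
  1.84393275e-05  8.61368778e-01]
```

Call:
{"op": "servo_tool", "data": {
  "increments": [
    {"offset":[0,2,-4.5],"yaw":-8.5},
    {"offset":[0,4,-9],"yaw":-17},
    {"offset":[0,6,-13.5],"yaw":-25.5},
    {"offset":[1,8,-18],"yaw":-34},
    {"offset":[2,10,-22.5],"yaw":-42.5},
    {"offset":[3,12,-27],"yaw":-51},
    {"offset":[4,14,-31],"yaw":-59.5},
    {"offset":[5,16,-35],"yaw":-68}
  ]
}}

```text
clock: 1.7
tcp_pos: [0.5171, 0.1521, 0.1605]
orientation: [0.694, 0.132, 0.695, -0.133]
wrist_force: [1.0, -0.1, 1.1]
finger_gap: 0.0562
```

```bash
python3 -c "
from h import *
rep((-76,34,90)); print(env.get_state()['joint_pos'])"
```

```text
t 1.7 TCP in holder mm [-74.2  11.3 160.5] gap 56.2
force holder [1.05 0.06 1.11] tool x,y,z axes [[-0.0, -0.0, -1.0], [0.368, 0.93, -0.0], [0.93, -0.368, -0.0]]
yaw needed deg -12.27
yaw needed deg 167.73
offset cm [ 7.05  2.18 -0.65] goal w [0.519 0.175 0.09 ]
[ 1.37304739e-01  2.75895498e-01 -1.81337422e-01  1.11398443e+00
 -2.35644365e-04  5.14522259e-01]
```

Call:
{"op": "servo_tool", "data": {
  "increments": [
    {"offset":[1,0.5,-0.1],"yaw":-4},
    {"offset":[2,1,-0.3],"yaw":-8},
    {"offset":[3,1.5,-0.5],"yaw":-12.3},
    {"offset":[4,2.2,-0.65],"yaw":-12.3},
    {"offset":[5,2.2,-0.65],"yaw":-12.3},
    {"offset":[6,2.2,-0.65],"yaw":-12.3},
    {"offset":[7,2.2,-0.65],"yaw":-12.3},
    {"offset":[7,2.2,-0.65],"yaw":-12.3}
  ]
}}

```text
clock: 2.5
tcp_pos: [0.518, 0.1722, 0.0896]
orientation: [0.704, 0.06, 0.705, -0.06]
wrist_force: [-0.8, 0.3, -0.2]
finger_gap: 0.0564
```

```bash
python3 -c "
from h import *
rep((-76,34,50)); grab('b')
q=w2pix('top',[hw(-76,34,90),hw(-76,0,90),hw(-76,68,90)]);print(q.round())
i=cv2.imread('pics/b_top.png')[150:280,220:380]; cv2.imwrite('pics/b_c.png',cv2.resize(i,None,fx=4.5,fy=4.5,interpolation=cv2.INTER_CUBIC))
i=cv2.imread('pics/b_scene.png')[90:270,220:400]; cv2.imwrite('pics/b_cs.png',cv2.resize(i,None,fx=3.3,fy=3.3,interpolation=cv2.INTER_CUBIC))
"
```

```text
t 2.5 TCP in holder mm [-76.6  31.3  89.6] gap 56.4
force holder [-0.8   0.12 -0.21] tool x,y,z axes [[-0.003, -0.001, -1.0], [0.17, 0.986, -0.001], [0.986, -0.17, -0.003]]
yaw needed deg -0.43
yaw needed deg 179.57
offset cm [3.96 0.27 0.07] goal w [0.519 0.175 0.05 ]
[[273. 243.]
 [291. 246.]
 [255. 241.]]
```

View pics/b_c.png

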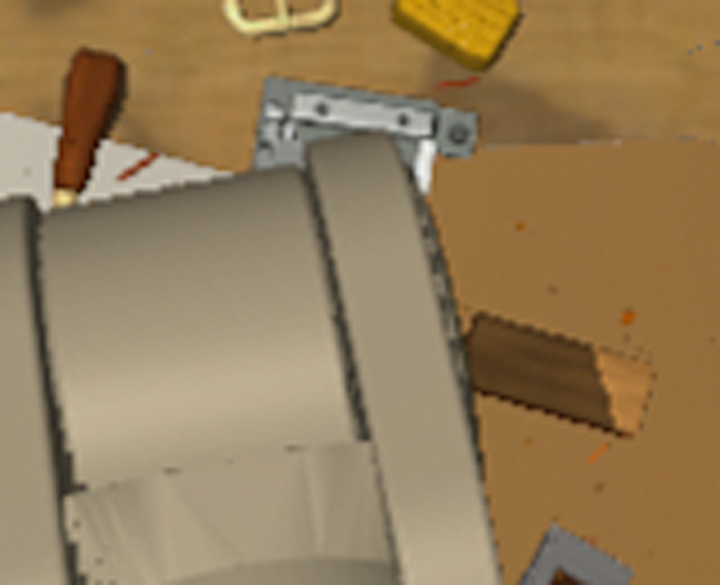

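View pics/b_cs.png

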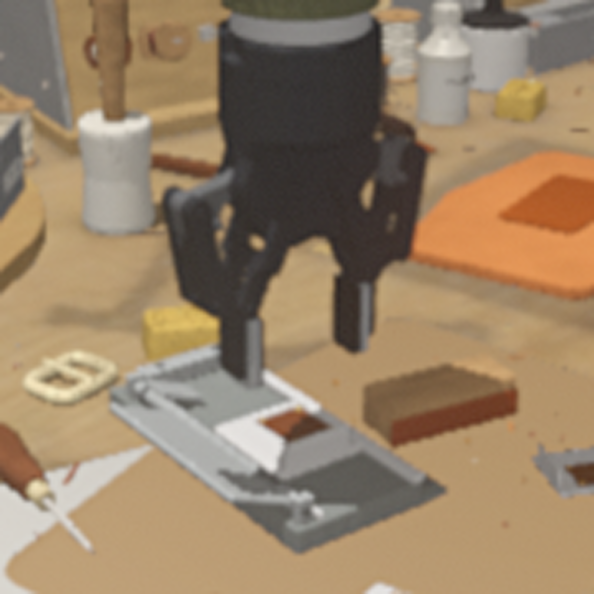

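```bash
python3 - <<'E'
from h import *
P=cloud("scene","b");c,s=np.cos(HP[2]),np.sin(HP[2])
d=P-[HP[0],HP[1],0]; Q=np.stack([c*d[...,0]+s*d[...,1],-s*d[...,0]+c*d[...,1],d[...,2]],-1)*1000
for n,(u0,u1) in dict(tail=(286,301),lip=(320,336)).items():
    q=Q[170:212,u0:u1].reshape(-1,3); m=(q[:,2]>60)&(q[:,2]<140)&(q[:,0]<-50)&(q[:,0]>-100); q=q[m]
    print(n,len(q),np.percentile(q,[0,2,10,50,90,98,100],axis=0).round(1).T.tolist())
    low=q[q[:,2]<np.percentile(q[:,2],25)];print(low.min(0).round(1),low.max(0).round(1))
E
```

```text
tail 298 [[-90.5, -89.0, -87.7, -83.4, -73.0, -69.3, -68.0], [57.4, 59.5, 61.5, 68.1, 72.5, 73.7, 76.9], [94.0, 95.7, 101.8, 117.7, 133.0, 138.6, 139.4]]
[-88.3  59.5  94. ] [-69.4  73.7 108.3]
lip 320 [[-91.1, -89.5, -88.1, -82.8, -70.0, -66.7, -65.5], [-12.8, -10.3, -5.8, 1.5, 2.9, 3.5, 3.9], [93.9, 96.2, 100.2, 118.2, 135.5, 138.9, 139.9]]
[-89.4 -11.2  93.9] [-65.5   3.4 107.3]
```

```bash
python3 -c "
from h import *
rep((-76,34,41))"
```

```text
t 2.6 TCP in holder mm [-75.7  31.7  91.1] gap 56.4
force holder [0.02 0.19 0.2 ] tool x,y,z axes [[-0.0, -0.0, -1.0], [0.169, 0.986, -0.0], [0.986, -0.169, -0.0]]
yaw needed deg -0.41
yaw needed deg 179.59
offset cm [ 5.01  0.23 -0.03] goal w [0.519 0.175 0.041]
```

Call:
{"op": "servo_tool", "data": {
  "increments": [
    {"offset":[0.5,0.25,0],"yaw":-0.4},
    {"offset":[1.5,0.25,0],"yaw":-0.4},
    {"offset":[2.5,0.25,0],"yaw":-0.4},
    {"offset":[3.5,0.25,0],"yaw":-0.4},
    {"offset":[4.5,0.25,0],"yaw":-0.4},
    {"offset":[5,0.25,0],"yaw":-0.4},
    {"offset":[5,0.25,0],"yaw":-0.4},
    {"offset":[5,0.25,0],"yaw":-0.4}
  ]
}}

```text
clock: 3.4
tcp_pos: [0.5196, 0.1753, 0.0412]
orientation: [0.705, 0.057, 0.705, -0.057]
wrist_force: [-0.1, -0.6, 0.2]
finger_gap: 0.0561
```

```bash
python3 -c "
from h import *
rep((-76,34,21)); grab('c')
i=cv2.imread('pics/c_scene.png')[150:270,220:380]; cv2.imwrite('pics/c_cs.png',cv2.resize(i,None,fx=5,fy=5,interpolation=cv2.INTER_CUBIC))
"
```

```text
t 3.4 TCP in holder mm [-75.5  34.6  41.2] gap 56.1
force holder [-0.03 -0.58  0.17] tool x,y,z axes [[-0.0, -0.0, -1.0], [0.162, 0.987, -0.0], [0.987, -0.162, -0.0]]
yaw needed deg 0.03
yaw needed deg -179.97
offset cm [ 2.02 -0.06 -0.05] goal w [0.519 0.175 0.021]
```

View pics/c_cs.png

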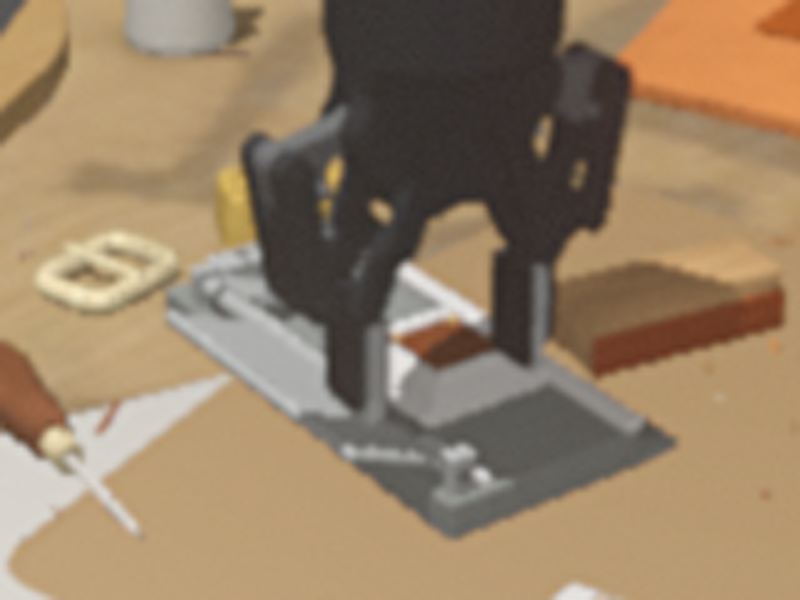

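The scene crop shows the tail finger at (355,400) above the tail, and the other finger at (520,360) over the channel behind the lip. Now pressing down.

Call:
{"op": "servo_tool", "data": {
  "increments": [
    {"offset":[0.3,0,0],"yaw":0},
    {"offset":[0.6,0,0],"yaw":0},
    {"offset":[0.9,0,0],"yaw":0},
    {"offset":[1.2,0,0],"yaw":0},
    {"offset":[1.5,0,0],"yaw":0},
    {"offset":[1.7,0,0],"yaw":0},
    {"offset":[1.7,0,0],"yaw":0},
    {"offset":[1.7,0,0],"yaw":0}
  ]
}}

```text
clock: 4.3
tcp_pos: [0.52, 0.1756, 0.0245]
orientation: [0.705, 0.058, 0.704, -0.057]
wrist_force: [0.7, 0.1, 4.0]
finger_gap: 0.0566
```

```bash
python3 -c "
from h import *
rep()"
```

```text
t 4.3 TCP in holder mm [-75.2  34.9  24.5] gap 56.6
force holder [0.66 0.22 4.03] tool x,y,z axes [[0.001, 0.0, -1.0], [0.162, 0.987, 0.001], [0.987, -0.162, 0.001]]
yaw needed deg 0.04
yaw needed deg -179.96
```

Call:
{"op": "servo_tool", "data": {
  "increments": [
    {"offset":[0.1,0,0],"yaw":0},
    {"offset":[0.1,0,0],"yaw":0},
    {"offset":[0.2,0,0],"yaw":0},
    {"offset":[0.2,0,0],"yaw":0},
    {"offset":[0.3,0,0],"yaw":0},
    {"offset":[0.3,0,0],"yaw":0},
    {"offset":[0.3,0,0],"yaw":0},
    {"offset":[0.3,0,0],"yaw":0}
  ]
}}

```text
clock: 5.1
tcp_pos: [0.5198, 0.1754, 0.0214]
orientation: [0.705, 0.057, 0.705, -0.057]
wrist_force: [1.4, 3.2, 4.9]
finger_gap: 0.0563
```

```bash
python3 -c "
from h import *
rep(); grab('d')
i=cv2.imread('pics/d_scene.png')[150:270,220:380]; cv2.imwrite('pics/d_cs.png',cv2.resize(i,None,fx=5,fy=5,interpolation=cv2.INTER_CUBIC))
"
```

```text
t 5.1 TCP in holder mm [-75.3  34.7  21.4] gap 56.3
force holder [0.83 3.36 4.89] tool x,y,z axes [[0.001, 0.0, -1.0], [0.162, 0.987, 0.0], [0.987, -0.162, 0.001]]
yaw needed deg 0.03
yaw needed deg -179.97
```

View pics/d_cs.png

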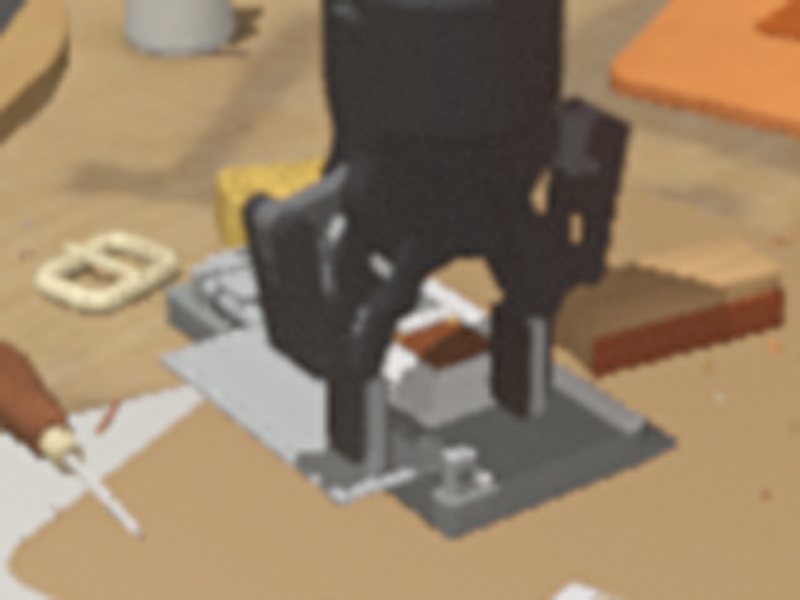

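```bash
python3 - <<'E'
from h import *
rep()
P=cloud("scene","d");c,s=np.cos(HP[2]),np.sin(HP[2])
d=P-[HP[0],HP[1],0]; Q=np.stack([c*d[...,0]+s*d[...,1],-s*d[...,0]+c*d[...,1],d[...,2]],-1)*1000
q=Q.reshape(-1,3)
m=(q[:,0]>-50)&(q[:,0]<22)&(q[:,1]>48)&(q[:,1]<83)&(q[:,2]>12)&(q[:,2]<50);t=q[m]
for a in range(48,84,4):
    z=t[(t[:,1]>=a)&(t[:,1]<a+4)]; print(a,len(z),np.median(z[:,2]).round(1) if len(z) else None)
m=(q[:,2]<50)&(q[:,0]<-60)&(q[:,0]>-95)&(q[:,1]>55)&(q[:,1]<85)&(q[:,2]>28);print("fing",np.percentile(q[m],[2,50,98],axis=0).round(1).tolist())
m=(q[:,2]<50)&(q[:,0]<-60)&(q[:,0]>-95)&(q[:,1]>-15)&(q[:,1]<10)&(q[:,2]>20);print("lipf",np.percentile(q[m],[2,50,98],axis=0).round(1).tolist())
E
```

```text
t 5.2 TCP in holder mm [-75.3  34.7  21.4] gap 56.5
force holder [1.49 2.34 4.95] tool x,y,z axes [[0.001, -0.0, -1.0], [0.162, 0.987, 0.0], [0.987, -0.162, 0.001]]
yaw needed deg 0.03
yaw needed deg -179.97
48 28 25.8
52 41 25.9
56 40 25.9
60 46 25.9
64 48 26.1
68 42 26.2
72 57 26.0
76 43 26.3
80 45 26.5
fing [[-88.0, 62.5, 28.4], [-82.4, 70.1, 40.8], [-68.7, 76.2, 49.5]]
lipf [[-87.2, -7.0, 27.0], [-81.1, 4.9, 38.9], [-65.8, 6.8, 49.0]]
```

Call:
{"op": "servo_tool", "data": {
  "increments": [
    {"offset":[0.05,0,0],"yaw":0},
    {"offset":[0.08,0,0.3],"yaw":0},
    {"offset":[0.08,0,0.7],"yaw":0},
    {"offset":[0.08,0,1.2],"yaw":0},
    {"offset":[0.08,0,1.7],"yaw":0},
    {"offset":[0.08,0,2.2],"yaw":0},
    {"offset":[0.08,0,2.6],"yaw":0},
    {"offset":[0.08,0,3],"yaw":0}
  ]
}}

```text
clock: 6.0
tcp_pos: [0.544, 0.1704, 0.0207]
orientation: [0.702, 0.057, 0.708, -0.057]
wrist_force: [-12.0, 1.3, 19.0]
finger_gap: 0.0562
```

```bash
python3 -c "
from h import *
rep((-6,34.7,21)); grab('e')
i=cv2.imread('pics/e_scene.png')[150:270,220:380]; cv2.imwrite('pics/e_cs.png',cv2.resize(i,None,fx=5,fy=5,interpolation=cv2.INTER_CUBIC))
"
```

```text
t 6.0 TCP in holder mm [-50.6  33.8  20.7] gap 56.2
force holder [-12.06  -0.64  18.98] tool x,y,z axes [[-0.009, -0.0, -1.0], [0.16, 0.987, -0.002], [0.987, -0.16, -0.009]]
yaw needed deg 0.12
yaw needed deg -179.88
offset cm [-0.07  0.08  4.46] goal w [0.588 0.164 0.021]
```

View pics/e_cs.png

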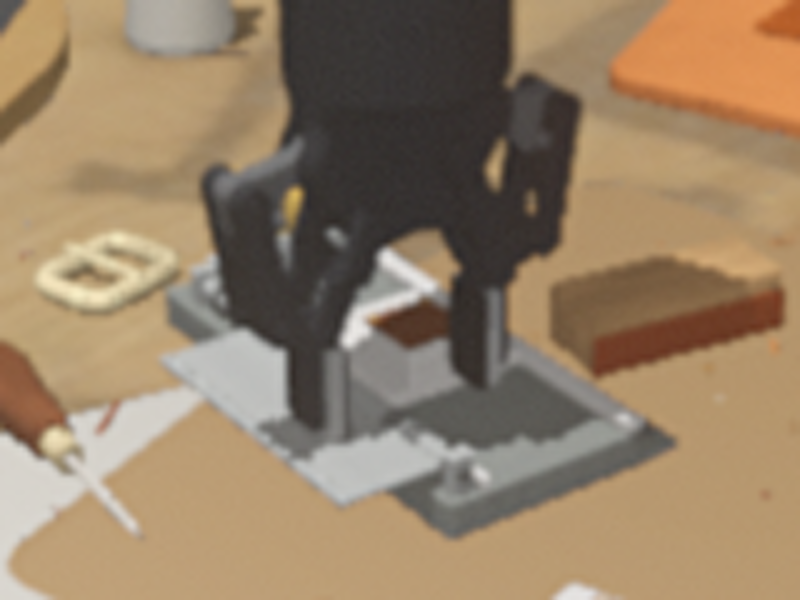

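Call:
{"op": "servo_tool", "data": {
  "increments": [
    {"offset":[-0.04,0,0],"yaw":0},
    {"offset":[-0.04,0,0.3],"yaw":0},
    {"offset":[-0.04,0,0.7],"yaw":0},
    {"offset":[-0.04,0,1.1],"yaw":0},
    {"offset":[-0.04,0,1.5],"yaw":0},
    {"offset":[-0.04,0,1.9],"yaw":0},
    {"offset":[-0.04,0,2.2],"yaw":0},
    {"offset":[-0.04,0,2.5],"yaw":0}
  ]
}}

```text
clock: 6.9
tcp_pos: [0.569, 0.1663, 0.0209]
orientation: [0.702, 0.057, 0.708, -0.057]
wrist_force: [-11.3, 1.8, 17.2]
finger_gap: 0.0562
```

```bash
python3 -c "
from h import *
rep((-6,34.7,21)); grab('f')
i=cv2.imread('pics/f_scene.png')[150:270,220:380]; cv2.imwrite('pics/f_cs.png',cv2.resize(i,None,fx=5,fy=5,interpolation=cv2.INTER_CUBIC))
"
```

```text
t 6.9 TCP in holder mm [-25.3  33.7  20.9] gap 56.2
force holder [-11.49  -0.06  17.19] tool x,y,z axes [[-0.008, -0.0, -1.0], [0.16, 0.987, -0.002], [0.987, -0.16, -0.008]]
yaw needed deg 0.11
yaw needed deg -179.89
offset cm [-0.02  0.09  1.93] goal w [0.588 0.164 0.021]
```

View pics/f_cs.png

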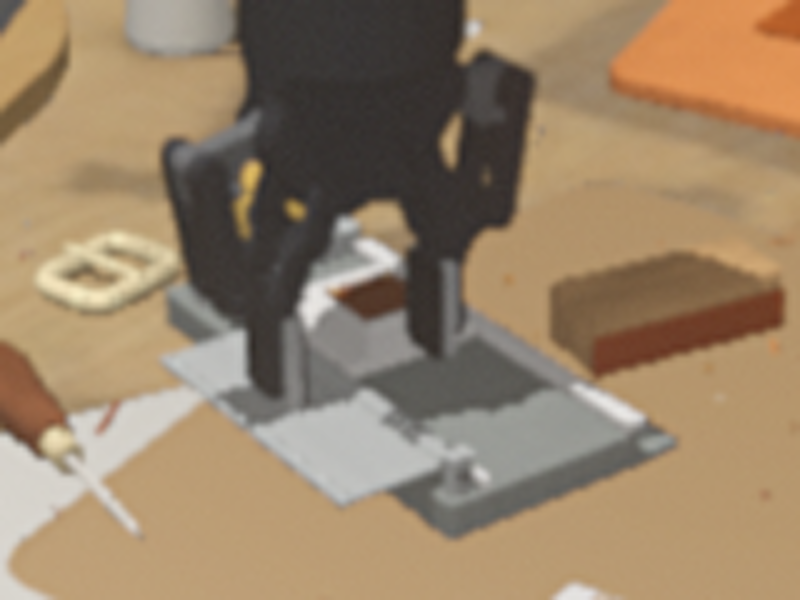

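Call:
{"op": "servo_tool", "data": {
  "increments": [
    {"offset":[-0.02,0,0.2],"yaw":0},
    {"offset":[-0.02,0,0.5],"yaw":0},
    {"offset":[-0.02,0,0.8],"yaw":0},
    {"offset":[-0.02,0,1],"yaw":0},
    {"offset":[-0.02,0,1.2],"yaw":0},
    {"offset":[-0.02,0,1.4],"yaw":0},
    {"offset":[-0.02,0,1.5],"yaw":0},
    {"offset":[-0.02,0,1.6],"yaw":0}
  ]
}}

```text
clock: 7.8
tcp_pos: [0.5852, 0.1636, 0.021]
orientation: [0.702, 0.057, 0.707, -0.057]
wrist_force: [-8.3, 1.0, 14.3]
finger_gap: 0.0562
```

```bash
python3 -c "
from h import *
rep((-6,34.7,21))"
```

```text
t 7.8 TCP in holder mm [-8.9 33.7 21. ] gap 56.2
force holder [-8.3  -0.39 14.32] tool x,y,z axes [[-0.008, -0.001, -1.0], [0.161, 0.987, -0.002], [0.987, -0.161, -0.007]]
yaw needed deg 0.09
yaw needed deg -179.91
offset cm [-0.    0.1   0.29] goal w [0.588 0.164 0.021]
```

Call:
{"op": "servo_tool", "data": {
  "increments": [
    {"offset":[0,0,0.1],"yaw":0},
    {"offset":[0,0,0.2],"yaw":0},
    {"offset":[0,0,0.3],"yaw":0},
    {"offset":[0,0,0.4],"yaw":0},
    {"offset":[0,0,0.5],"yaw":0},
    {"offset":[0,0,0.5],"yaw":0},
    {"offset":[0,0,0.5],"yaw":0},
    {"offset":[0,0,0.5],"yaw":0}
  ]
}}

```text
clock: 8.6
tcp_pos: [0.5889, 0.163, 0.021]
orientation: [0.701, 0.057, 0.708, -0.057]
wrist_force: [-12.0, 2.5, 17.6]
finger_gap: 0.0561
```

```bash
python3 -c "
from h import *
rep(); grab('g')
i=cv2.imread('pics/g_scene.png')[150:270,220:380]; cv2.imwrite('pics/g_cs.png',cv2.resize(i,None,fx=5,fy=5,interpolation=cv2.INTER_CUBIC))
i=cv2.imread('pics/g_top.png')[150:280,220:380]; cv2.imwrite('pics/g_c.png',cv2.resize(i,None,fx=4.5,fy=4.5,interpolation=cv2.INTER_CUBIC))
"
```

```text
t 8.6 TCP in holder mm [-5.2 33.7 21. ] gap 56.1
force holder [-12.28   0.56  17.62] tool x,y,z axes [[-0.01, -0.0, -1.0], [0.161, 0.987, -0.002], [0.987, -0.161, -0.009]]
yaw needed deg 0.1
yaw needed deg -179.9
```

View pics/g_cs.png

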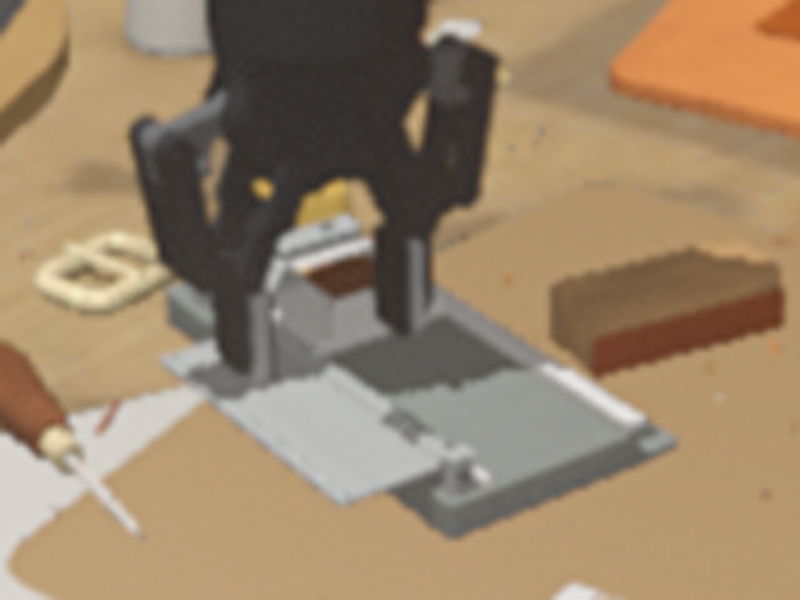

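View pics/g_c.png

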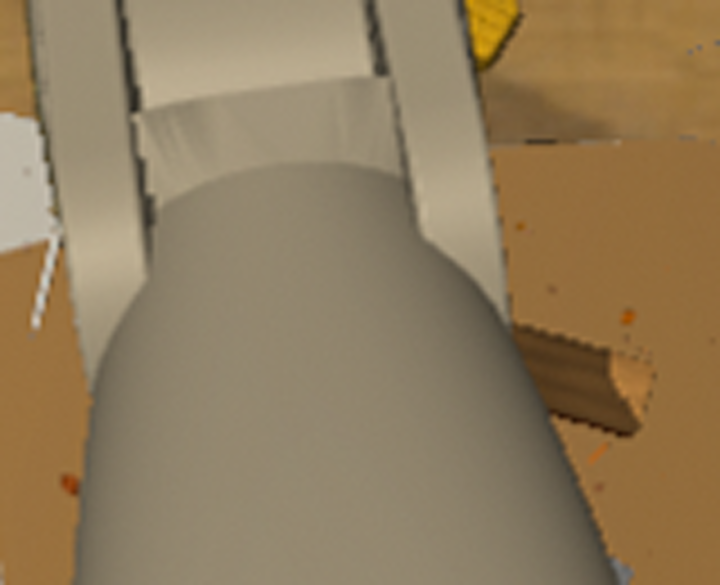

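Call:
{"op": "servo_tool", "data": {
  "increments": [
    {"offset":[0,0,0.05],"yaw":0},
    {"offset":[0,0,0.1],"yaw":0},
    {"offset":[0,0,0.15],"yaw":0},
    {"offset":[0,0,0.2],"yaw":0},
    {"offset":[0,0,0.25],"yaw":0},
    {"offset":[0,0,0.3],"yaw":0},
    {"offset":[0,0,0.3],"yaw":0},
    {"offset":[0,0,0.3],"yaw":0}
  ]
}}

```text
clock: 9.5
tcp_pos: [0.5889, 0.163, 0.021]
orientation: [0.7, 0.056, 0.71, -0.057]
wrist_force: [-19.3, 3.2, 23.4]
finger_gap: 0.0567
```

```bash
python3 -c "
from h import *
rep()"
```

```text
t 9.5 TCP in holder mm [-5.1 33.7 21. ] gap 56.7
force holder [-19.54   0.05  23.37] tool x,y,z axes [[-0.015, 0.0, -1.0], [0.16, 0.987, -0.002], [0.987, -0.16, -0.015]]
yaw needed deg 0.13
yaw needed deg -179.87
```

Now the command advanced 3 mm, the finger moved 0 mm and the force rose, so the plate is at the stop. I'll back off the lip along x with the tail still held, then release.

Call:
{"op": "servo_tool", "data": {
  "increments": [
    {"offset":[0,0,-0.3],"yaw":0},
    {"offset":[0,0,-0.6],"yaw":0},
    {"offset":[0,0,-0.9],"yaw":0},
    {"offset":[0,0,-1.1],"yaw":0},
    {"offset":[0,0,-1.3],"yaw":0},
    {"offset":[0,0,-1.4],"yaw":0},
    {"offset":[0,0,-1.4],"yaw":0},
    {"offset":[0,0,-1.4],"yaw":0}
  ]
}}

```text
clock: 10.3
tcp_pos: [0.584, 0.1641, 0.0212]
orientation: [0.705, 0.057, 0.705, -0.058]
wrist_force: [3.0, -1.4, 5.3]
finger_gap: 0.0564
```

```bash
python3 - <<'E'
from h import *
rep(); grab('i')
i=cv2.imread('pics/i_scene.png')[150:270,220:380]; cv2.imwrite('pics/i_cs.png',cv2.resize(i,None,fx=5,fy=5,interpolation=cv2.INTER_CUBIC))
P=cloud("scene","i");c,s=np.cos(HP[2]),np.sin(HP[2])
d=P-[HP[0],HP[1],0]; q=(np.stack([c*d[...,0]+s*d[...,1],-s*d[...,0]+c*d[...,1],d[...,2]],-1)*1000).reshape(-1,3)
m=(q[:,0]>-6)&(q[:,0]<14)&(q[:,1]>10)&(q[:,1]<20)&(q[:,2]>24)&(q[:,2]<34);print("lip face",m.sum(),np.median(q[m],axis=0))
E
```

```text
t 10.3 TCP in holder mm [-10.2  34.   21.2] gap 56.4
force holder [ 3.22 -0.89  5.33] tool x,y,z axes [[0.001, -0.001, -1.0], [0.162, 0.987, -0.001], [0.987, -0.162, 0.001]]
yaw needed deg -0.0
yaw needed deg 180.0
lip face 24 [ 6.25649555 15.85482414 29.59200893]
```

View pics/i_cs.png

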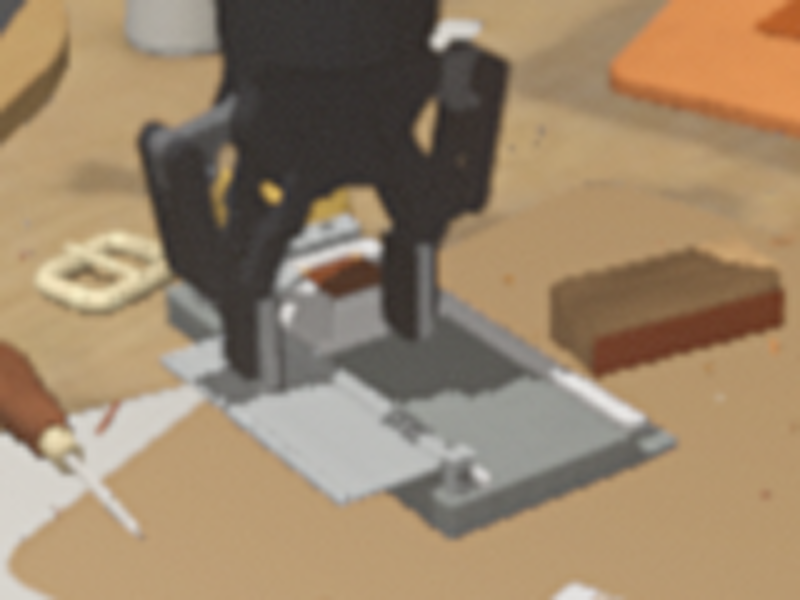

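Call:
{"op": "servo_tool", "data": {
  "increments": [
    {"offset":[-0.4,0,0],"yaw":0},
    {"offset":[-0.8,0,0],"yaw":0},
    {"offset":[-1.2,0,0],"yaw":0},
    {"offset":[-1.6,0,0],"yaw":0},
    {"offset":[-2.2,0,0],"yaw":0},
    {"offset":[-4,0,0],"yaw":0},
    {"offset":[-7,0,0],"yaw":0},
    {"offset":[-11,0,0],"yaw":0}
  ]
}}

```text
clock: 11.2
tcp_pos: [0.5817, 0.1646, 0.1302]
orientation: [0.703, 0.057, 0.707, -0.058]
wrist_force: [1.7, 1.2, -0.4]
finger_gap: 0.0565
```

Call:
{"op": "servo_tool", "data": {
  "increments": [
    {"offset":[-3,0,-3],"yaw":0},
    {"offset":[-5,0,-6],"yaw":0},
    {"offset":[-6,-4,-8],"yaw":0},
    {"offset":[-6,-8,-10],"yaw":0},
    {"offset":[-6,-12,-10],"yaw":0},
    {"offset":[-6,-16,-10],"yaw":0},
    {"offset":[-6,-20,-10],"yaw":0},
    {"offset":[-6,-24,-10],"yaw":0}
  ]
}}

```text
clock: 12.0
tcp_pos: [0.4454, -0.057, 0.1915]
orientation: [0.705, 0.057, 0.705, -0.057]
wrist_force: [0.0, -0.3, -0.7]
finger_gap: 0.0564
```

```bash
python3 - <<'E'
from h import *
rep(); grab('j')
i=cv2.imread('pics/j_scene.png')[175:265,220:380]; cv2.imwrite('pics/j_cs.png',cv2.resize(i,None,fx=5,fy=5,interpolation=cv2.INTER_CUBIC))
i=cv2.imread('pics/j_top.png')[150:280,220:380]; cv2.imwrite('pics/j_c.png',cv2.resize(i,None,fx=4.5,fy=4.5,interpolation=cv2.INTER_CUBIC))
E
```

```text
t 12.0 TCP in holder mm [-111.1 -206.7  191.5] gap 56.4
force holder [ 0.1  -0.31 -0.71] tool x,y,z axes [[0.0, 0.0, -1.0], [0.161, 0.987, 0.0], [0.987, -0.161, 0.0]]
yaw needed deg 0.07
yaw needed deg -179.93
```

View pics/j_cs.png

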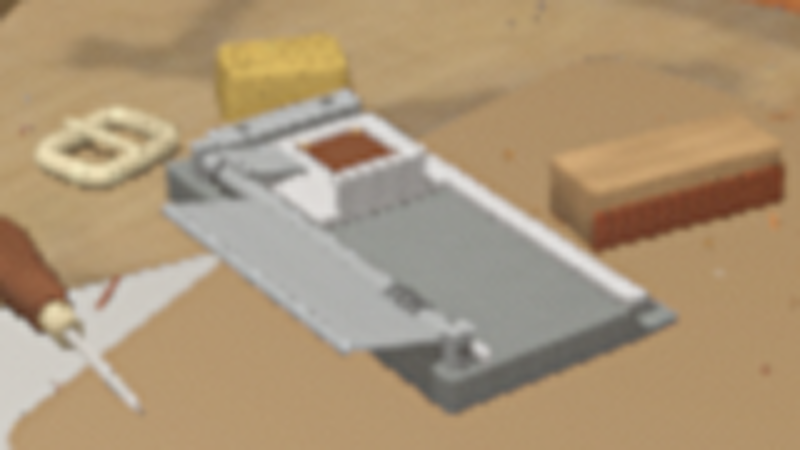

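View pics/j_c.png

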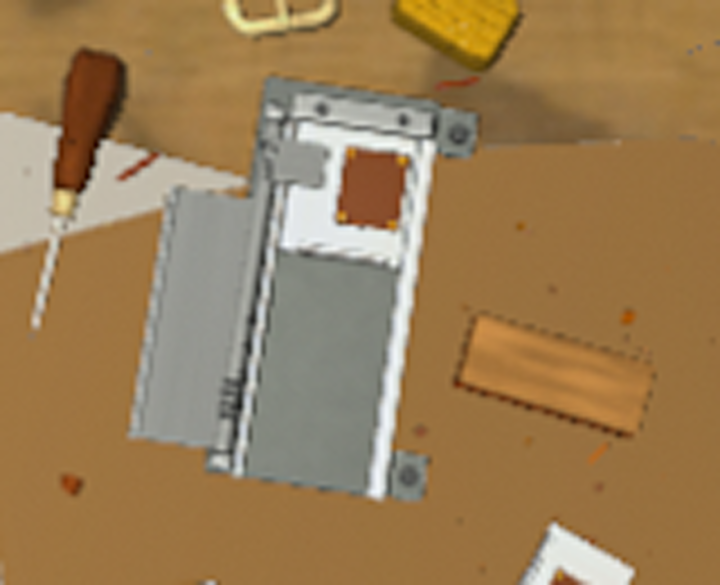

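The top view shows the plate against the stop bar at (300,120)–(430,140), with the jaw at (300,165) resting on it. The neighbouring objects look unmoved. A last check on the seam and clip angle follows.

```bash
python3 - <<'E'
from h import *
i=cv2.imread('pics/j_top.png')[168:212,274:320]; cv2.imwrite('pics/j_s.png',cv2.resize(i,None,fx=13,fy=13,interpolation=cv2.INTER_CUBIC))
c,s=np.cos(HP[2]),np.sin(HP[2])
H=lambda P:(lambda d:np.stack([c*d[...,0]+s*d[...,1],-s*d[...,0]+c*d[...,1],d[...,2]],-1)*1000)(P-[HP[0],HP[1],0])
for a in'aj':
  q=H(cloud("scene",a)).reshape(-1,3); x0=-58 if a=='a' else 5
  m=(abs(q[:,0]-x0)<8)&(abs(q[:,1])<16)&(q[:,2]>25)&(q[:,2]<34);print(a,"lip x",np.median(q[m,0]).round(1),m.sum())
  q=H(cloud("top",a)).reshape(-1,3)
  m=(q[:,0]>-80)&(q[:,0]<20)&(q[:,1]>50)&(q[:,1]<78)&(q[:,2]>15);k=np.polyfit(q[m,1],q[m,2],1);print("tail slope rad",np.arctan(k[0]).round(3))
A=cv2.imread('pics/a_top.png').astype(int);B=cv2.imread('pics/j_top.png').astype(int)
D=abs(A-B).max(2)
for nm,(a,b,c0,d) in dict(awl=(158,225,222,248),block=(215,250,320,368),wax=(136,168,303,340),buckle=(134,162,264,300)).items(): print(nm,(D[a:b,c0:d]>40).sum())
E
```

```text
a lip x -56.7 64
tail slope rad 0.414
j lip x 6.1 64
tail slope rad 0.234
awl 0
block 0
wax 0
buckle 0
```

View pics/j_s.png

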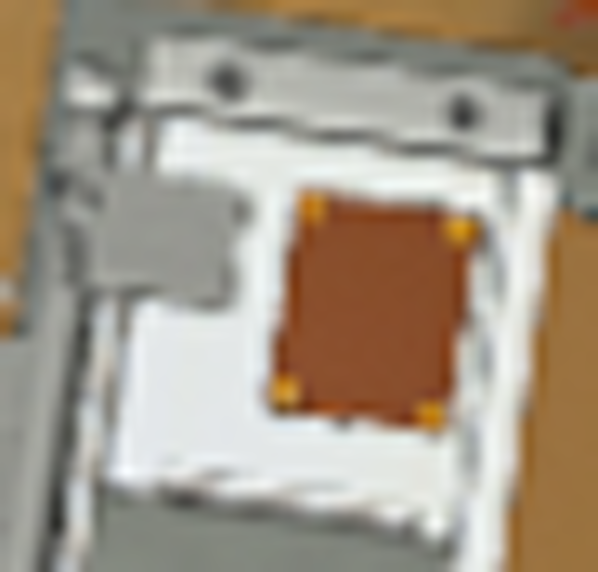

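```bash
python3 -c "
from h import *
print(env.get_state()['qvel']); print(env.hand_in())"
```

```text
[0.07256592 0.00514701 0.00140624 0.00791697 0.03926411 0.0642221 ]
the job is handed in; nothing more can be done
None
```

The plate is loaded and clamped, and the job is handed in at about 12 s on the robot's clock. One fingertip held the clip's tail down throughout while the other pushed the plate by its lip, about 63 mm along the channel to the stop. I backed off the lip with the tail still down, raised the arm so the clip closed, and moved clear.

**Last checks**
- **Plate home:** commanding another 3 mm of push gave no movement, while the push force rose from 12 to 19.5 N. No gap shows between plate and stop. The lip face measured x = 6.1 mm against 5 mm expected. The same measurement before the push was also about 1 mm high, so I put that down to calibration.
- **Clip closed on the plate:** the tail slope went from 0.414 to 0.234 rad, a joint angle of about 0.17 to 0.18. The jaw is seen resting on the plate.
- **Neighbours unmoved:** the areas I compared around the awl, beeswax and buckle, and nearly all of the sanding block, look the same before and after.
- **Higher force than planned:** while pushing, the downward wrist force ran at 14 to 23 N, above my aim of about 10 N but well under the limits. No check failed.

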